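Slide the pepper mill home into its dock

ROBOT

A 7-joint arm with a two-finger parallel gripper is mounted at the origin on a cart in front of the work surface, level with it; the furniture and walls round the work are solid. World frame = base frame: x ahead of the robot, y to its left, z up, the work surface at z = 0. Lengths are in m, angles in rad, forces in N, time in s.
With the tool pointing down it reaches from about 0.425 to 0.925 m from the base axis. Payload 6.8 kg.
Tool frame: the origin (TCP) lies midway between the tips of the shut fingers; the grasp point (between the pads) lies 19 mm behind it; z points along the fingers, y is the direction in which the jaws open and shut (so a half turn about z gives the same grasp; the last joint's range is limited). The gripper opens to 85 mm and grips with 20 to 120 N. Pads are 22 mm wide; open, the fingers measure 114 mm over their backs; the gripper's body (76 mm by 85 mm) begins 54 mm behind the grasp point. The pads swing forward as they close: fully open they stand 13 mm farther back than shut.
Start: joints at [1.19, 0.477, 0.022, 1.555, -0.011, 1.109, -0.083], TCP at [0.182, -0.65, 0.231] pointing down, gripper open.
Joint ranges: [-2.96, 2.96], [-0.34, 2.1], [-1.41, 1.46], [0.24, 2.44], [-1.37, 4.51], [0.17, 1.92], [-2.96, 2.96]. Speed limits (rad/s): [2.39, 2.39, 3.14, 3.14, 3.14, 3.14, 3.14].

INTERFACE

Orientations are given as a rotation vector (axis times angle).
In Python, from plant import manip gives the robot as it stands. The module is installed in compiled form; this text tells all that it offers.
- The arm moves only by the tool apply_moves, never from a script. Its arguments are lists of equal length, an entry for each row: "xyz": the shift along the tool's x, y, z in m, a list of three; "spin": the turn about the tool's z in degrees. In form: {"xyz": [[dx, dy, dz], ...], "spin": [spin, ...]}. A call has 1 to 8 rows; each row is the pose to reach, as a shift and turn from the pose commanded when the call began, along the tool's axes at that moment; what a row does not reach only later rows make up. A row lasts 1/8 s, in which the tool goes at most 62.5 mm and 10.7 degrees, less where a joint would pass 70% of its speed; a pose out of reach is approached as far as the arm can. A call with a gripper value outside its range is refused whole. "gripper" is the closure, from -1 (fully open) to 1 (shut), so that 0 is half open, set as the call begins (left out, the last holds). The fingers move at their own pace and stop on an object; "squeeze" is the grip in N (left out, the last holds). Time passes only in rows, so rows that repeat a pose let the fingers close. It gives the time, the measured TCP pose, the force and the opening at its end, in the units of the state.
- manip.get_state(): the state, without advancing time (a new reading comes with each control period).
- manip.capture(name): name is "scene" or "top"; returns the picture (384x512x3 uint8, blue, green, red); there is no depth.
- manip.get_calibration(name): a dict with "fx", "fy", "cx", "cy" (pixels), "rvec" (rotation vector, rad) and "tvec" (3), from world to camera coordinates, as OpenCV has them. Camera axes: x right, y down, z forward; pixel columns grow to the right and rows downward; lengths in m; the calibration is good to about 2 mm. A picture is of the moment at which its call begins. get_calibration takes no time and is no camera call.
- manip.hand_in(): hands the job in, once; it reports no verdict.
The state is a dict: "t": time; "qpos": joint angles; "qd": joint speeds; "effort": joint torques, N m; "tcp_pos": TCP position; "tool_rot": TCP orientation; "wrist_force": force on the tool from outside, world axes, zero at the start; "ft_torque": the same for the moment, N m; "width": opening from 0.0 (shut) to 1.0 (fully open).
Only numpy, scipy, OpenCV 4.12 (cv2) and the standard library are available. Lean on these libraries where they do the work, as an engineer would, in place of code of your own. Each camera call takes 0.05 s, during which the arm holds its last target. There are 200 camera calls.

TASK

Push the tall wooden pepper mill with your fingers, low on its foot, so that it slides upright across the worktop into the free bay of the wooden dock (the bay marked by the green disc), fully home against the back rail, and then leave it standing there. Slide it gently: do not grip, lift, tip or knock it, and leave the salt shaker in the other bay, the glass and the mug where they are.

Things in the scene. Friction and masses are not known exactly. Their poses are not given: they have to be found in the camera images.
- pepper_mill: turned wooden pepper mill, loose, about 0.32 kg, 175 mm tall, round. Foot: upright-sided cylinder 56 mm in diameter, 30 mm high; above it a waist of 32 mm diameter at 80 mm height, then a head of 40 mm diameter (126 to 164 mm up) with a steel knob on top. It tips over if pushed much above the foot. Origin: centre of its underside; z along its axis, up.
- dock: dark wooden dock fixed to the worktop, 30 mm high, 192 mm long: a straight rail with three prongs forming two floorless bays. In its frame (origin on the worktop, z up) the bays open to -x, centre lines y = -43 and +43 mm; each is 66 mm wide between 20 mm wide prongs with round ends at x = -20 mm; the back rail spans x = +28 to +50 mm. A mill fully home has its centre at x = 0.
- disc: flat green disc 48 mm in diameter, paint-thin (things slide over it freely), lying in the free bay; its centre is where the mill's centre belongs when fully home in the middle of the bay.
- salt_shaker: glass salt shaker with a grey cap, loose, 44 mm in diameter and 90 mm tall, standing in the other bay, to be left alone. Origin: centre of its underside.
- tea_glass: empty clear drinking glass, loose, 77 mm in diameter and 89 mm tall, standing beyond the work, to be left alone. Origin: centre of its underside.
- mug_coffee: green mug with a handle, loose, 86 x 118 x 96 mm tall, standing behind the dock, to be left alone. Origin: centre of its underside; the handle is at -y.
Mind the look-alikes: they are no part of the job. There is more than one size of the pepper_mill; the job needs the middle-sized.

How it is judged:
At the end, for the whole second after the job is handed in: The mill stands upright and at rest on the worktop in the free bay, its axis within 10 mm of the disc's centre; the salt shaker, the glass and the mug still stand upright within 20 mm of where they were (horizontal distance between pepper_mill and disc below 0.01 m and angle between pepper_mill's own z axis and vertical below 0.05 rad and height (world z) of pepper_mill below 0.004 m and linear speed of pepper_mill below 0.01 m/s and distance of each of salt_shaker, tea_glass, mug_coffee from where it was at the start of the episode below 0.02 m and angle between each of salt_shaker, tea_glass, mug_coffee's own z axis and vertical below 0.1 rad); the robot touches nothing.
It fails at once if the mill is tipped by more than 0.3 rad (angle between pepper_mill's own z axis and vertical above 0.3 rad).
It fails at once if the mill is lifted more than 12 mm (height (world z) of pepper_mill above 0.012 m).
It fails at once if the mill is knocked or flicked along (faster than 0.6 m/s) (linear speed of pepper_mill above 0.6 m/s).
It fails at once if the mill is taken between the fingers or pressed from above instead of pushed from outside (horizontal distance between the grasp point and pepper_mill below 0.016 m and contact force between the fingers and pepper_mill above 0.5 N).
It fails at once if the salt shaker, the glass or the mug is shifted or lifted by more than 20 mm, or tipped by more than 0.3 rad (distance of any of salt_shaker, tea_glass, mug_coffee from where it was at the start of the episode above 0.02 m or angle between any of salt_shaker, tea_glass, mug_coffee's own z axis and vertical above 0.3 rad).
It also fails if it takes over 48 s, if anything falls off the work surface, if the arm or the gripper's body presses on something with over 40 N, if the wrist force passes 120 N, or if a joint passes its speed limit or range.

## Working session

There is one attempt and no reset: what is moved stays moved. The work goes in short steps, Python scripts to look and compute and a tool call to move; the robot and the scene stay as the last step left them, time stands still between calls to the robot, and variables do not carry over. Pictures are saved under pics/ and viewed, on a budget of 10 in all, crops included, one or two more only if the job needs it, and the job is handed in when it is done.

Besides the shell and the picture viewer there is one more tool, called after "Request:" by a JSON object that holds its "op" and its "data". apply_moves: Moves the arm, as the interface text tells. Its arguments: {"type":"object","properties":{"xyz":{"type":"array","items":{"type":"array","items":{"type":"number"}}},"spin":{"type":"array","items":{"type":"number"}},"gripper":{"type":"number"},"squeeze":{"type":"number"}},"required":["xyz","spin"]}

```bash
mkdir -p pics
cat > h.py <<'E'
import numpy as np, cv2
from plant import manip
def cal(n):
    c=manip.get_calibration(n); K=np.array([[c['fx'],0,c['cx']],[0,c['fy'],c['cy']],[0,0,1.]])
    return K,np.array(c['rvec'],float),np.array(c['tvec'],float)
def ray(n,u,v,z=0.):
    K,r,t=cal(n); R=cv2.Rodrigues(r)[0]; C=-R.T@t; d=R.T@np.linalg.inv(K)@[u,v,1]
    return C+d*(z-C[2])/d[2]
def proj(n,P):
    K,r,t=cal(n); return cv2.projectPoints(np.array(P,float).reshape(-1,1,3),r,t,K,None)[0].reshape(-1,2)
E
python3 - <<'E'
from h import *
for n in("scene","top"):
    im=manip.capture(n); cv2.imwrite(f"pics/{n}0.png",im)
    K,r,t=cal(n); print(n,K.round(0).tolist(),(-cv2.Rodrigues(r)[0].T@t).round(3))
print(manip.get_state())
E
```

```text
scene [[394.0, 0.0, 261.0], [0.0, 394.0, 188.0], [0.0, 0.0, 1.0]] [-0.053  0.411  0.695]
top [[448.0, 0.0, 250.0], [0.0, 448.0, 194.0], [0.0, 0.0, 1.0]] [ 0.499 -0.069  1.206]
{'t': 0.1, 'qpos': array([ 1.18986701,  0.4776826 ,  0.02238004,  1.55631454, -0.01147964,
        1.10928217, -0.08307134]), 'qd': array([-0.00100576, -0.00403671,  0.00085352, -0.00320907,  0.00087397,
        0.000386  ,  0.00158973]), 'effort': array([ 4.08487118e-03, -5.97759712e+01,  1.61299881e+00, -2.81955063e+01,
        1.26615641e-02,  5.00901660e-03, -7.17640688e-06]), 'tcp_pos': array([ 0.18171105, -0.64955674,  0.23046308]), 'tool_rot': array([-3.11089895e+00, -4.27063880e-01,  5.59156790e-04]), 'wrist_force': array([-0.49934227,  0.26183065,  0.22901401]), 'ft_torque': array([ 0.01525287, -0.04261858, -0.02860607]), 'width': 1.0012429350700502}
```

View pics/scene0.png

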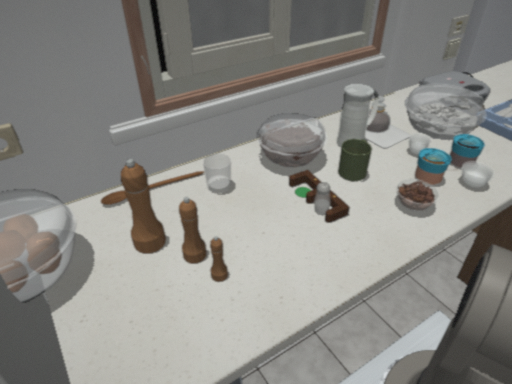

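View pics/top0.png

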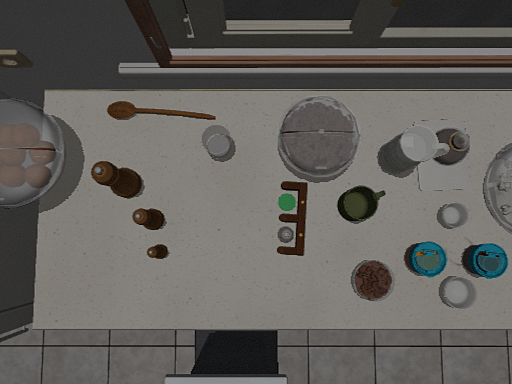

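The middle-sized mill is in the top picture with its foot near (153,219). The green disc is at (287,202), and the dock opens to the left. The salt shaker is in the lower bay at (286,234).

Run:
```python
from h import *
im=cv2.imread("pics/top0.png"); hsv=cv2.cvtColor(im,cv2.COLOR_BGR2HSV)
print("base px",proj("top",[[0,0,0],[.5,0,0],[.5,.3,0]]).round())
def blobs(m,amin,box=None):
    n,l,s,c=cv2.connectedComponentsWithStats(m.astype(np.uint8))
    for i in range(1,n):
        if s[i,4]>amin: print(s[i],c[i].round(1),ray("top",*c[i])[:2].round(4))
    return l
g=cv2.inRange(hsv,(45,120,60),(85,255,255)); print("green");blobs(g>0,100)
b=cv2.inRange(hsv,(3,90,25),(20,255,200)); print("brown"); l=blobs(b>0,100)
b=cv2.inRange(hsv,(0,60,15),(20,255,200))
x0,y0,x1,y1=265,170,320,265
ys,xs=np.nonzero(b[y0:y1,x0:x1]); 
# dock top: project at z=.03
P=np.array([ray("top",x+x0,y+y0,.03)[:2] for x,y in zip(xs,ys)],np.float32)
print("dock rect",cv2.minAreaRect(P))
im2=cv2.imread("pics/scene0.png")
a=cv2.resize(im[170:270,120:320],None,fx=4,fy=4,interpolation=cv2.INTER_CUBIC)
cv2.imwrite("pics/c1.png",a)
```

```text
base px [[226. 438.]
 [226. 241.]
 [114. 241.]]
green
[279 194  16  17 227] [286.5 201.9] [ 0.6052 -0.162 ]
brown
[ 125    0  387   68 4738] [298.3  54. ] [ 1.0205 -0.1989]
[107 101 108  18 745] [146.9 111.1] [0.8578 0.2215]
[  91  161   51   37 1091] [117.9 179.1] [0.6681 0.296 ]
[277 182  30  73 920] [295.9 218.3] [ 0.5608 -0.1867]
[133 209  31  21 452] [148.7 218.1] [0.5621 0.2097]
[147 245  20  14 201] [157.5 251.4] [0.473  0.1841]
[355 262  36  37 982] [372.5 279.9] [ 0.3975 -0.3876]
dock rect ((0.561434268951416, -0.17304429411888123), (0.06781521439552307, 0.19115683436393738), 86.17681884765625)
```

View pics/c1.png

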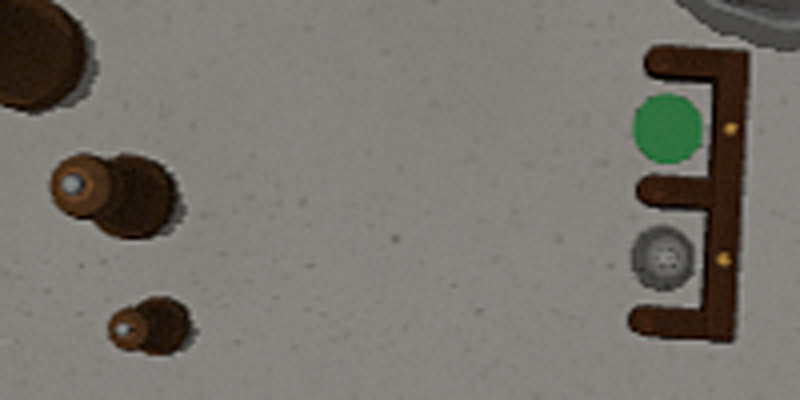

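The crop shows the middle mill's foot at about (135,196) crop px, which is (153.4,218.6) in the full image. The dock opens towards world +y. I'll compute the poses, then move the arm over to look at the gripper's shape.

Run:
```python
from h import *
print("mill",ray("top",153.4,218.6,.03), "big",ray("top",126,183,.04),"small",ray("top",161.5,250.8,.02))
print("disc",ray("top",286.5,201.9))
# scene camera check of the mill foot
im=cv2.imread("pics/scene0.png"); hsv=cv2.cvtColor(im,cv2.COLOR_BGR2HSV)
b=cv2.inRange(hsv,(0,90,25),(20,255,220)); n,l,s,c=cv2.connectedComponentsWithStats(b)
for i in range(1,n):
    if s[i,4]>150: print(s[i],c[i].round(1))
for P in [(.555,.19)]: print(proj("scene",[[P[0],P[1],0],[P[0],P[1],.175]]).round(1))
s=manip.get_state(); R=cv2.Rodrigues(s['tool_rot'])[0]
for p in [(.45,-.3,.231),(.50,.05,.25),(.53,.29,.25)]: print((R.T@(np.array(p)-s['tcp_pos'])).round(3))
```

```text
mill [0.55912863 0.19034878 0.03      ] big [0.65221925 0.26221621 0.04      ] small [0.47499333 0.16940574 0.02      ]
disc [ 0.60521867 -0.16185798  0.        ]
[ 102  164  100   89 2355] [141.6 208. ]
[290 171  29  31 355] [305.2 182.2]
[410 188  23  14 153] [419.8 194.6]
[326 192  22  29 331] [336.  208.4]
[180 201  26  62 952] [191.2 233.9]
[483 218  29  29 168] [496.6 232.4]
[211 240  16  41 412] [217.8 262. ]
[[197.5 254.5]
 [189.1 197. ]]
[ 0.353 -0.264 -0.   ]
[ 0.495 -0.588 -0.019]
[ 0.589 -0.811 -0.018]
```

Request:
{"op": "apply_moves", "data": {"xyz": [[0.044, -0.033, 0], [0.088, -0.066, 0], [0.132, -0.099, -0.005], [0.176, -0.132, -0.01], [0.22, -0.165, -0.015], [0.264, -0.198, -0.02], [0.308, -0.231, -0.02], [0.353, -0.264, -0.02]], "spin": [0, 0, 0, 0, 0, 0, 0, 0], "gripper": -1}}

```text
t: 1.1
tcp_pos: [0.4513, -0.2992, 0.2512]
tool_rot: [3.112, 0.427, -0.0]
wrist_force: [0.5, -0.1, -0.5]
width: 1.005
```

Request:
{"op": "apply_moves", "data": {"xyz": [[0.02, -0.046, 0], [0.04, -0.092, 0], [0.06, -0.138, 0], [0.08, -0.184, 0], [0.1, -0.23, 0], [0.12, -0.276, 0], [0.142, -0.324, 0], [0.142, -0.324, 0]], "spin": [0.5, 1, 1.5, 2, 2.5, 3, 4.5, 4.5]}}

```text
t: 2.1
tcp_pos: [0.5, 0.0545, 0.2513]
tool_rot: [-3.124, -0.316, -0.0]
wrist_force: [-0.7, -1.3, -0.3]
width: 1.002
```

Run:
```python
from h import *
im=manip.capture("scene"); cv2.imwrite("pics/s1.png",cv2.resize(im[:300,60:460],None,fx=2,fy=2,interpolation=cv2.INTER_CUBIC))
s=manip.get_state(); R=cv2.Rodrigues(s['tool_rot'])[0]
print(s['t'],s['tcp_pos'],R.round(3).tolist(),s['width'])
print((proj("scene",[s['tcp_pos']])-[60,0])*2)
for d in (-.057,.057): print((proj("scene",[s['tcp_pos']+R[:,1]*d-R[:,2]*.013])-[60,0])*2)
```

```text
2.15 [0.49988475 0.05152084 0.25103537] [[0.98, 0.197, -0.001], [0.197, -0.98, 0.0], [-0.001, -0.0, -1.0]] 1.0026592033833697
[[398.93075939 316.8246874 ]]
[[356.40287858 328.94502115]]
[[438.12532215 284.75808731]]
```

View pics/s1.png

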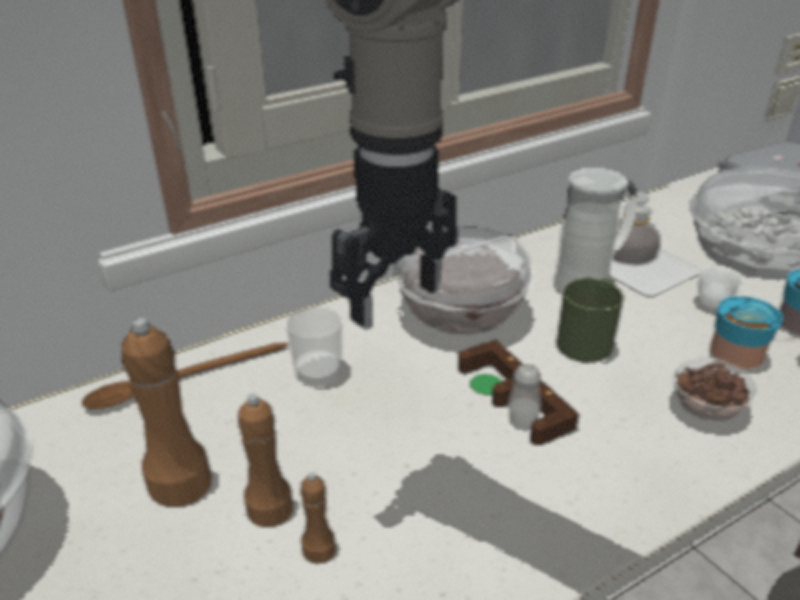

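The gripper (crop px ~330–455, tips near row 325) has knuckles that bulge about 15 mm beyond the finger backs. The round body is about 80 mm across, so it would strike the tall mill. I'll push with the side face of one open finger, with the tool offset sideways, and go in legs round the neighbours. First I'll measure the mill and obstacles more carefully.

```bash
cat >> h.py <<'E'
def mill_xy(n,im,guess,verbose=True):
    """axis from steel knob (grey, bright spot) at z=.170 near projection of guess, and foot mask"""
    hsv=cv2.cvtColor(im,cv2.COLOR_BGR2HSV); out={}
    u,v=proj(n,[[*guess,.170]])[0]; y0,x0=int(v)-9,int(u)-9; w=hsv[max(y0,0):y0+19,x0:x0+19].astype(int)
    k=((w[...,1]<75)&(w[...,2]>60)).astype(np.uint8)
    # keep only grey surrounded by brown: flood away components touching border
    nn,l,s,c=cv2.connectedComponentsWithStats(k)
    for i in range(1,nn):
        a=s[i]
        if a[0]>0 and a[1]>0 and a[0]+a[2]<19 and a[1]+a[3]<19 and a[4]>=2: out[int(a[4])]=ray(n,c[i][0]+x0,c[i][1]+max(y0,0),.171)[:2].round(4).tolist()
    b=cv2.inRange(hsv,(0,90,15),(20,255,220)); uv=proj(n,[[*guess,.012]])[0]
    nn,l=cv2.connectedComponents(b); i=l[int(uv[1]),int(uv[0])]
    ys,xs=np.nonzero(l==i); P=np.array([ray(n,x,y,.0)[:2] for x,y in zip(xs,ys)])
    print(n,"knob",out,"foot ymin+.028 =",(P[:,1].min()+.028-.0015).round(4) if i else None)
    if i and n=="top":
        s=P[P[:,1]<P[:,1].min()+.03]; s30=s
        print("   x mid (z~.015 corr):",((s[:,0].min()+s[:,0].max())/2).round(4))
def plan(m,u,side,stand,z=-.002,yo=.053,xo=.039):
    """tool target: tool x=-u, mill at tool (-(xo+stand), side*yo)"""
    u=np.array(u,float)/np.linalg.norm(u); x=-u; y=np.array([x[1],-x[0]])
    t=np.array(m)+x*(xo+stand)-y*side*yo
    s=manip.get_state(); R=cv2.Rodrigues(s['tool_rot'])[0]
    yaw=np.degrees(np.arctan2(R[1,0],R[0,0])); want=np.degrees(np.arctan2(x[1],x[0]))
    print("t",s['t'],"target",t.round(4),"other finger",(t+y*side*-.05).round(3),"bulge",(t-y*side*.073).round(3),"shift",(R.T@(np.array([*t,z])-s['tcp_pos'])).round(4),"spin",round((yaw-want+180)%360-180,1),"q7",s['qpos'][6].round(2),"q",s['qpos'].round(2))
E
python3 - <<'E'
from h import *
T=cv2.imread("pics/top0.png");S=cv2.imread("pics/scene0.png")
for g in [(.559,.192)]: mill_xy("top",T,g); mill_xy("scene",S,g)
print("glass base/top",ray("top",219,150,.0)[:2],ray("top",216,136,.089)[:2]," bowl",ray("top",318,139,.05)[:2],"bowl edge",ray("top",300,178,.06)[:2])
print("shaker cap",ray("top",286,234,.09)[:2])
plan((.560,.192),(-.64,-.77),1,.015)
# dock centre via rect
E
```

```text
top knob {22: [0.5587, 0.1965]} foot ymin+.028 = 0.1975
   x mid (z~.015 corr): 0.5596
scene knob {} foot ymin+.028 = 0.1437
glass base/top [0.74805446 0.02136567] [0.76587798 0.02258245]  bowl [ 0.76654936 -0.24236415] bowl edge [ 0.66178667 -0.1926581 ]
shaker cap [ 0.51738714 -0.15286768]
t 2.15 target [0.5538 0.2674] other finger [0.515 0.299] bulge [0.498 0.314] shift [ 0.0955 -0.2009  0.2531] spin -38.9 q7 -1.69 q [ 0.14  0.2  -0.41  1.91  0.09  1.05 -1.69]
```

Request:
{"op": "apply_moves", "data": {"xyz": [[0.0, -0.03, 0], [0.0, -0.06, 0], [0.01, -0.11, 0], [0.04, -0.16, 0], [0.0955, -0.206, 0], [0.0955, -0.206, 0], [0.0955, -0.206, 0]], "spin": [-10, -20, -30, -38.9, -38.9, -38.9, -38.9]}}

```text
t: 3.02
tcp_pos: [0.5543, 0.2688, 0.2504]
tool_rot: [2.847, 1.327, -0.003]
wrist_force: [-0.6, -1.4, -0.4]
width: 1.001
```

Run:
```python
from h import *
plan((.559,.197),(-.64,-.77),1,.015)
a=manip.capture("scene")[60:300,60:380]; b=manip.capture("top")[130:290,60:340]
cv2.imwrite("pics/2.png",np.vstack([cv2.resize(a,(430,322),interpolation=cv2.INTER_CUBIC),cv2.resize(b,(430,246),interpolation=cv2.INTER_CUBIC)]))
```

```text
t 3.025 target [0.5528 0.2724] other finger [0.514 0.304] bulge [0.497 0.319] shift [ 0.0023 -0.0034  0.2524] spin -0.3 q7 -1.46 q [-0.13  0.42 -0.57  1.65  0.25  1.14 -1.46]
```

View pics/2.png

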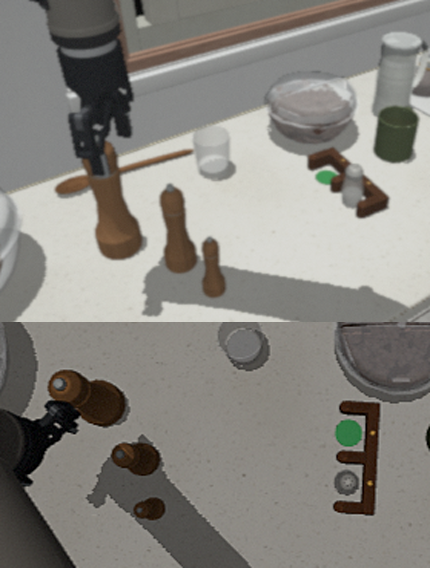

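The top half shows the gripper in front of the big mill in perspective. In the bottom half the contact finger lies between the two mills, with the middle mill free. I'll descend behind it.

Request:
{"op": "apply_moves", "data": {"xyz": [[0.002, -0.003, 0.04], [0.002, -0.003, 0.09], [0.002, -0.003, 0.14], [0.002, -0.003, 0.18], [0.002, -0.003, 0.22], [0.002, -0.003, 0.24], [0.002, -0.003, 0.2525], [0.002, -0.003, 0.2525]], "spin": [0, 0, 0, 0, 0, 0, 0, 0]}}

```text
t: 4.12
tcp_pos: [0.5533, 0.2733, -0.0009]
tool_rot: [2.847, 1.328, 0.0]
wrist_force: [0.7, 0.4, 0.0]
width: 0.999
```

Run:
```python
from h import *
plan((.559,.197),(-.64,-.77),1,.0)
S=manip.capture("scene");T=manip.capture("top"); mill_xy("top",T,(.559,.197))
a=S[130:290,80:280]; b=T[150:270,80:230]
cv2.imwrite("pics/3.png",np.vstack([cv2.resize(a,(400,320),interpolation=cv2.INTER_CUBIC),cv2.resize(b,(400,320),interpolation=cv2.INTER_CUBIC)])[:600])
```

```text
t 4.125 target [0.5432 0.2609] other finger [0.505 0.293] bulge [0.487 0.308] shift [-0.016   0.0002  0.0011] spin -0.3 q7 -1.63 q [-0.23  0.72 -0.45  1.82  0.46  0.71 -1.63]
top knob {21: [0.559, 0.1964]} foot ymin+.028 = 0.1975
   x mid (z~.015 corr): 0.5596
```

View pics/3.png

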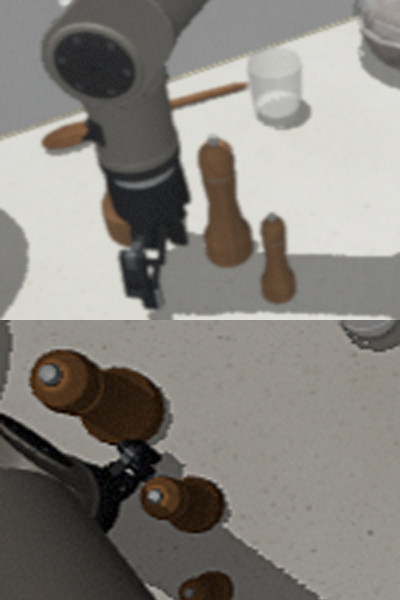

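The gripper is down behind the mill; the mill is still upright at about (195,505) in the lower half. Now a slow 56 mm push.

Request:
{"op": "apply_moves", "data": {"xyz": [[-0.008, 0, 0], [-0.016, 0, 0], [-0.023, 0, 0], [-0.03, 0, 0], [-0.037, 0, 0], [-0.044, 0, 0], [-0.05, 0, 0], [-0.05, 0, 0]], "spin": [0, 0, 0, 0, 0, 0, 0, 0]}}

```text
t: 5.22
tcp_pos: [0.5206, 0.2346, -0.0012]
tool_rot: [2.847, 1.328, -0.001]
wrist_force: [0.7, 1.0, 0.7]
width: 1.001
```

Run:
```python
from h import *
T=manip.capture("top"); 
mill_xy("top",T,(.539,.172)); mill_xy("top",T,(.55,.185))
s=manip.get_state(); print(s['tcp_pos'],s['wrist_force'])
```

```text
top knob {2: [0.551, 0.1845], 22: [0.5428, 0.1694]} foot ymin+.028 = 0.1703
   x mid (z~.015 corr): 0.5435
top knob {2: [0.551, 0.1845]} foot ymin+.028 = 0.1703
   x mid (z~.015 corr): 0.5435
[ 0.52060286  0.23459008 -0.00135742] [0.3597485  0.49979582 1.82833607]
```

Request:
{"op": "apply_moves", "data": {"xyz": [[-0.006, 0, 0], [-0.012, 0, 0], [-0.017, 0, 0], [-0.017, 0, 0], [0.01, 0, 0], [0.025, -0.01, 0], [0.025, -0.01, -0.05], [0.025, -0.01, -0.1]], "spin": [0, 0, 0, 0, 0, 0, 0, 0]}}

```text
t: 6.28
tcp_pos: [0.5277, 0.261, 0.0989]
tool_rot: [-2.846, -1.33, 0.005]
wrist_force: [0.6, 0.2, 0.2]
width: 1.001
```

Request:
{"op": "apply_moves", "data": {"xyz": [[0, 0, -0.05], [0, 0, -0.1], [0, 0, -0.125], [0, 0, -0.125]], "spin": [0, 0, 0, 0]}}

```text
t: 6.78
tcp_pos: [0.5296, 0.2617, 0.2255]
tool_rot: [2.846, 1.329, 0.005]
wrist_force: [-0.3, 0.1, 0.2]
width: 0.999
```

Run:
```python
from h import *
T=manip.capture("top"); S=manip.capture("scene")
mill_xy("top",T,(.537,.158)); 
plan((.537,.158),(-.15,-.99),-1,.012,yo=.051)
```

```text
top knob {22: [0.5373, 0.155]} foot ymin+.028 = 0.1567
   x mid (z~.015 corr): 0.5381
t 6.875 target [0.5951 0.2008] other finger [0.645 0.193] bulge [0.667 0.19 ] shift [-0.0025  0.0895  0.2246] spin -31.3 q7 -1.48 q [-0.11  0.41 -0.59  1.74  0.25  1.07 -1.48]
```

Request:
{"op": "apply_moves", "data": {"xyz": [[-0.003, 0.045, 0], [-0.003, 0.091, 0], [-0.003, 0.091, 0], [-0.003, 0.091, 0.04], [-0.003, 0.091, 0.09], [-0.003, 0.091, 0.14], [-0.003, 0.091, 0.18], [-0.003, 0.091, 0.2]], "spin": [-10, -20, -30, -31.3, -31.3, -31.3, -31.3, -31.3]}}

```text
t: 7.88
tcp_pos: [0.5943, 0.1991, 0.0197]
tool_rot: [-2.381, -2.046, 0.01]
wrist_force: [0.8, 0.3, -0.3]
width: 0.995
```

Run:
```python
from h import *
plan((.538,.156),(-.15,-.99),-1,.012,yo=.051)
s=manip.get_state(); print(s['wrist_force'])
```

```text
t 7.875 target [0.5961 0.1988] other finger [0.646 0.191] bulge [0.668 0.188] shift [0.     0.0019 0.0217] spin -0.0 q7 -0.98 q [-0.03  0.72 -0.55  1.78  0.51  0.79 -0.98]
[ 0.82950245  0.33790894 -0.30425784]
```

Request:
{"op": "apply_moves", "data": {"xyz": [[0, 0.002, 0.021], [0, 0.002, 0.021], [-0.01, 0.002, 0.021], [-0.019, 0.002, 0.021], [-0.028, 0.002, 0.021], [-0.037, 0.002, 0.021], [-0.045, 0.002, 0.021], [-0.045, 0.002, 0.021]], "spin": [0, 0, 0, 0, 0, 0, 0, 0]}}

```text
t: 8.88
tcp_pos: [0.5926, 0.154, 0.0029]
tool_rot: [2.383, 2.045, -0.001]
wrist_force: [0.9, 0.8, 0.4]
width: 0.995
```

```bash
cat >> h.py <<'E'
def rel(m):
    s=manip.get_state(); R=cv2.Rodrigues(s['tool_rot'])[0]
    print("t",s['t'],"tcp",s['tcp_pos'].round(4),"F",s['wrist_force'].round(1),"mill in tool",(R.T@(np.array([*m,0])-s['tcp_pos'])).round(4)[:2],"tool x",R[:2,0].round(3),"y",R[:2,1].round(3))
E
python3 - <<'E'
from h import *
T=manip.capture("top"); S=manip.capture("scene")
mill_xy("top",T,(.534,.125)); mill_xy("scene",S,(.534,.125)); rel((.534,.125))
a=S[130:290,80:320]; b=T[150:270,80:260]
cv2.imwrite("pics/4.png",np.vstack([cv2.resize(a,(450,300),interpolation=cv2.INTER_CUBIC),cv2.resize(b,(450,300),interpolation=cv2.INTER_CUBIC)]))
E
```

```text
Traceback (most recent call last):
  File "h.py", line 23, in mill_xy
    ys,xs=np.nonzero(l==i); P=np.array([ray(n,x,y,.0)[:2] for x,y in zip(xs,ys)])
                                        ~~~^^^^^^^^^^
  File "h.py", line 7, in ray
    K,r,t=cal(n); R=cv2.Rodrigues(r)[0]; C=-R.T@t; d=R.T@np.linalg.inv(K)@[u,v,1]
          ~~~^^^
  File "h.py", line 4, in cal
    c=manip.get_calibration(n); K=np.array([[c['fx'],0,c['cx']],[0,c['fy'],c['cy']],[0,0,1.]])
ValueError: time passes only in moves, steps and waits
```

```bash
sed -i 's/^def cal(n):/import functools\n@functools.lru_cache\ndef cal(n):/' h.py
python3 - <<'E'
from h import *
T=manip.capture("top"); S=manip.capture("scene")
a=S[130:290,80:320]; b=T[150:270,80:260]
cv2.imwrite("pics/4.png",np.vstack([cv2.resize(a,(450,300),interpolation=cv2.INTER_CUBIC),cv2.resize(b,(450,300),interpolation=cv2.INTER_CUBIC)]))
rel((.534,.125)); mill_xy("top",T,(.534,.125))
E
```

```text
t 9.075 tcp [0.5917 0.1547 0.0023] F [ 0.9  0.3 -0.3] mill in tool [-0.038  -0.0526] tool x [0.151 0.989] y [ 0.989 -0.151]
top knob {} foot ymin+.028 = None
```

View pics/4.png

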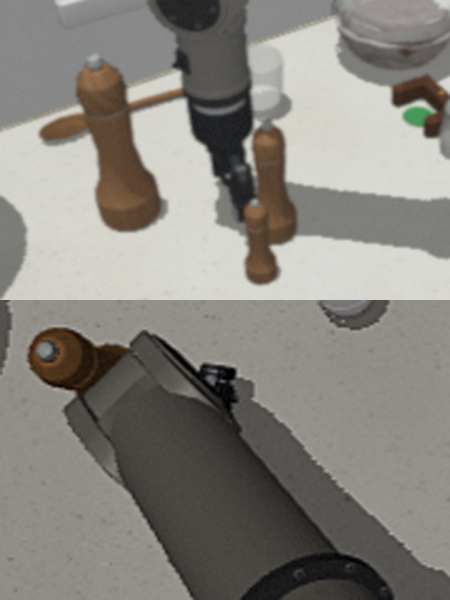

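The scene half shows the mill upright beside the finger, with its knob at crop (265,126) and the foot centre near (277,228). The arm hides it from the top camera. I'll locate it from the scene view.

Run:
```python
from h import *
S0=cv2.imread("pics/scene0.png")
def px(cx,cy): return 80+(cx+.5)*240/450-.5,130+(cy+.5)*160/300-.5
print("knob now",ray("scene",*px(265,126),.171)[:2]," scene0 knob pred",proj("scene",[[.559,.197,.171],[.5,.1,0]]))
print(S0[194:210,180:196,2]); # red
for m in [(.534,.125),(.530,.115)]: print(m,proj("scene",[[*m,.171]]))
```

```text
knob now [0.52307244 0.13231264]  scene0 knob pred [[185.38521789 198.64185084]
 [242.42816872 253.37720813]]
[[196 197 196 197 196 196 195 195 195 196 193 193 194 196 196 197]
 [197 197 198 195 196 195 193 192 193 194 196 195 197 196 194 194]
 [196 196 195 195 190 182 182 182 189 195 195 197 194 194 193 196]
 [195 196 195 185 175 168 162 168 176 186 194 194 195 194 195 196]
 [198 198 193 177 161 154 155 153 150 163 181 190 193 195 196 196]
 [196 195 189 168 146 145 143 134 120 132 153 172 184 192 194 196]
 [195 190 178 150 131 128 123 118 110 117 135 142 153 174 188 194]
 [190 177 158 137 122 115 111 106 102 115 132 129 123 140 166 185]
 [174 156 140 131 119 109 105  99 102 117 130 125 112 115 135 167]
 [154 136 134 134 132 128 122 117 120 129 129 123 113 109 117 143]
 [138 128 130 140 138 143 138 137 134 133 126 119 114 110 112 130]
 [131 127 130 133 138 137 135 135 131 129 124 119 117 111 107 118]
 [129 125 130 134 134 136 131 131 129 125 121 121 115 112 105 108]
 [127 127 130 135 134 132 133 129 129 125 123 118 115 111  97  92]
 [123 124 129 132 133 133 132 129 128 126 121 116 110 102  89  85]
 [110 115 121 129 131 131 129 127 126 122 113 111 100  93  80  78]]
(0.534, 0.125) [[221.64652636 193.00872598]]
(0.53, 0.115) [[226.70461343 192.3725689 ]]
```

Request:
{"op": "apply_moves", "data": {"xyz": [[0.008, 0, 0.002], [0.008, -0.012, 0.003], [0.008, -0.012, 0.004], [-0.002, -0.012, 0.004], [-0.012, -0.012, 0.004], [-0.021, -0.012, 0.004], [-0.03, -0.012, 0.004], [-0.03, -0.012, 0.004]], "spin": [0, 0, 0, 0, 0, 0, 0, 0]}}

```text
t: 10.07
tcp_pos: [0.5759, 0.1257, -0.0013]
tool_rot: [2.384, 2.045, -0.002]
wrist_force: [-0.4, -0.1, 0.1]
width: 1.0
```

```bash
cat >> h.py <<'E'
def scene_mill(S,guess):
    """left/right silhouette midline of the head & foot bottom in the scene view -> axis by rays"""
    hsv=cv2.cvtColor(S,cv2.COLOR_BGR2HSV); b=cv2.inRange(hsv,(0,90,25),(20,255,230))
    best=None
    for dx in np.arange(-.03,.0301,.002):
        for dy in np.arange(-.03,.0301,.002):
            pass
    h=proj("scene",[[*guess,.145]])[0].astype(int); x0,y0=h[0]-14,h[1]-16
    w=b[y0:y0+32,x0:x0+28]; rows=[]
    for r in range(32):
        c=np.nonzero(w[r])[0]
        if len(c)>3: rows.append((r+y0,(c.min()+c.max())/2+x0,len(c)))
    return rows
E
python3 - <<'E'
import re
s=open('h.py').read(); s=re.sub(r"    best=None\n.*?pass\n","",s,flags=re.S); open('h.py','w').write(s)
E
python3 - <<'E'
from h import *
T=manip.capture("top"); S=manip.capture("scene"); cv2.imwrite("pics/s5.png",S); cv2.imwrite("pics/t5.png",T)
rel((.522,.103)); mill_xy("top",T,(.522,.103)); print(scene_mill(S,(.522,.103))[:14])
print([ (p,proj("scene",[[*p,.171]]).round(1).tolist(), proj("scene",[[*p,.145]]).round(1).tolist()) for p in [(.522,.103),(.53,.1)]])
a=S[130:290,120:360]
cv2.imwrite("pics/5.png",cv2.resize(a,(720,480),interpolation=cv2.INTER_CUBIC))
E
```

```text
t 10.175 tcp [ 0.5759  0.1268 -0.0012] F [0.4 0.2 0.2] mill in tool [-0.0317 -0.0497] tool x [0.151 0.989] y [ 0.989 -0.151]
top knob {} foot ymin+.028 = None
[(np.int64(196), np.float64(238.0), 7), (np.int64(197), np.float64(237.0), 13), (np.int64(198), np.float64(236.5), 16), (np.int64(199), np.float64(237.0), 15), (np.int64(200), np.float64(237.0), 15), (np.int64(201), np.float64(238.0), 15), (np.int64(202), np.float64(238.0), 15), (np.int64(203), np.float64(238.0), 15), (np.int64(204), np.float64(238.0), 15), (np.int64(205), np.float64(238.0), 15), (np.int64(206), np.float64(237.5), 14), (np.int64(207), np.float64(238.0), 13), (np.int64(208), np.float64(238.0), 13), (np.int64(209), np.float64(238.5), 14)]
[((0.522, 0.103), [[233.5, 192.4]], [[234.0, 201.8]]), ((0.53, 0.1), [[232.8, 190.0]], [[233.4, 199.3]])]
```

View pics/5.png

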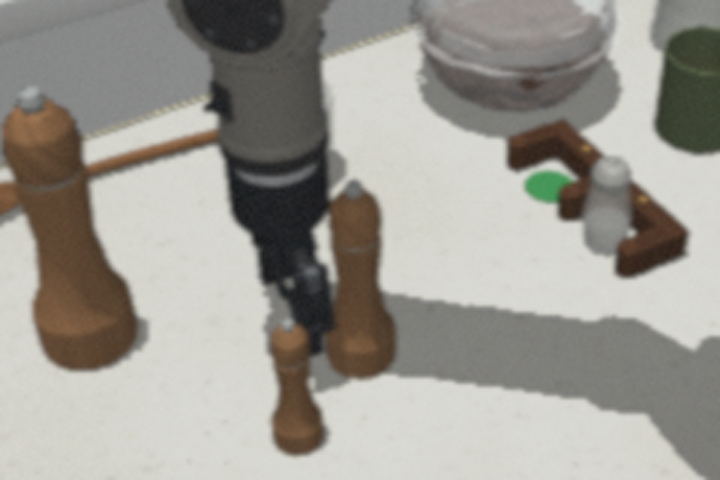

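The mill is upright with its knob at crop (354,187) and the finger at its left; it is past the small mill. I'll compute the position from the bias-corrected knob pixel.

Run:
```python
from h import *
m=ray("scene",120+354.5/3-.5-.6,130+187.5/3-.5-.9,.171)[:2]; print(m.round(4)); rel(m)
```

```text
[0.5217 0.0944]
t 10.175 tcp [ 0.5759  0.1268 -0.0012] F [0.4 0.2 0.2] mill in tool [-0.0402 -0.0487] tool x [0.151 0.989] y [ 0.989 -0.151]
```

Measurement now agrees with flat-face contact (mill at 40, 49 mm in tool axes). I'll continue the straight push.

Request:
{"op": "apply_moves", "data": {"xyz": [[-0.009, 0, 0], [-0.019, 0, 0], [-0.029, 0, 0], [-0.039, 0, 0], [-0.049, 0, 0], [-0.058, 0, 0], [-0.065, 0, 0], [-0.065, 0, 0]], "spin": [0, 0, 0, 0, 0, 0, 0, 0]}}

```text
t: 11.18
tcp_pos: [0.5659, 0.0618, -0.0014]
tool_rot: [2.384, 2.046, -0.002]
wrist_force: [0.2, -0.0, -0.4]
width: 0.998
```

```bash
cat >> h.py <<'E'
def knob_scene(S,guess):
    """top of the mill in the scene view: grey knob just above the brown head"""
    hsv=cv2.cvtColor(S,cv2.COLOR_BGR2HSV).astype(int); u,v=proj("scene",[[*guess,.171]])[0]
    x0,y0=int(u)-14,int(v)-14; w=hsv[y0:y0+28,x0:x0+28]
    k=((w[...,2]<172)&(w[...,2]>60)&(w[...,1]<80)).astype(np.uint8)
    b=((w[...,1]>90)&(w[...,0]<20)).astype(np.uint8)
    nn,l,s,c=cv2.connectedComponentsWithStats(k)
    for i in range(1,nn):
        if 5<s[i,4]<70: print("  knob cand",s[i][4],c[i].round(1)+[x0,y0],ray("scene",*(c[i]+[x0-.3,y0-.5]),.171)[:2].round(4))
E
python3 - <<'E'
from h import *
T=manip.capture("top"); S=manip.capture("scene"); cv2.imwrite("pics/s6.png",S); cv2.imwrite("pics/t6.png",T)
knob_scene(cv2.imread("pics/scene0.png"),(.559,.197)); knob_scene(cv2.imread("pics/s5.png"),(.522,.094)); print("now")
g=(.512,.03); rel(g); knob_scene(S,g); mill_xy("top",T,g)
E
```

```text
knob cand 9 [223.7 185.9] [0.555  0.1092]
  knob cand 16 [228.4 201.6] [0.5033 0.1268]
now
t 11.275 tcp [ 0.5656  0.0624 -0.0015] F [0.1 0.8 0.3] mill in tool [-0.0401 -0.0481] tool x [0.151 0.989] y [ 0.989 -0.151]
  knob cand 33 [273.8 170.5] [ 0.5425 -0.0142]
  knob cand 11 [250.9 178.7] [0.5446 0.046 ]
top knob {} foot ymin+.028 = None
```

Request:
{"op": "apply_moves", "data": {"xyz": [[0.015, 0.005, 0], [0.015, 0.005, -0.05], [0.015, 0.005, -0.1], [0.015, 0.005, -0.15], [0.015, 0.005, -0.2], [0.04, 0.02, -0.23], [0.09, 0.03, -0.23], [0.09, 0.03, -0.23]], "spin": [0, 0, 0, 0, -10, -20, -30, -40]}}

```text
t: 12.28
tcp_pos: [0.6095, 0.1542, 0.2299]
tool_rot: [-1.522, -2.748, -0.007]
wrist_force: [-0.6, -1.0, -0.5]
width: 1.0
```

Run:
```python
from h import *
T=manip.capture("top"); cv2.imwrite("pics/t7.png",T)
for g in [(.512,.03),(.505,.02)]: mill_xy("top",T,g)
b=T[150:270,150:310]; cv2.imwrite("pics/7.png",cv2.resize(b,(640,480),interpolation=cv2.INTER_CUBIC))
```

```text
top knob {15: [0.5033, 0.0342]} foot ymin+.028 = 0.0356
   x mid (z~.015 corr): 0.5032
top knob {15: [0.5033, 0.0342]} foot ymin+.028 = 0.0356
   x mid (z~.015 corr): 0.5032
```

Run:
```python
from h import *
plan((.5035,.035),(.616,-.788),-1,.012,yo=.049,xo=.040)
```

```text
t 12.325 target [0.5101 0.1061] other finger [0.549 0.137] bulge [0.568 0.151] shift [ 0.0143 -0.1084  0.231 ] spin -5.7 q7 -0.12 q [ 0.26  0.54 -0.85  1.63  0.43  1.17 -0.12]
```

Request:
{"op": "apply_moves", "data": {"xyz": [[0.007, -0.055, 0], [0.0143, -0.108, 0], [0.0143, -0.108, 0.04], [0.0143, -0.108, 0.09], [0.0143, -0.108, 0.14], [0.0143, -0.108, 0.19], [0.0143, -0.108, 0.231], [0.0143, -0.108, 0.231]], "spin": [-4, -5.7, -5.7, -5.7, -5.7, -5.7, -5.7, -5.7]}}

```text
t: 13.32
tcp_pos: [0.5075, 0.1034, -0.0045]
tool_rot: [-1.401, -2.807, 0.006]
wrist_force: [0.1, 0.2, 1.7]
width: 0.999
```

Run:
```python
from h import *
plan((.5035,.035),(.616,-.788),-1,.0,yo=.049,xo=.040); rel((.5035,.035))
```

```text
t 13.325 target [0.5175 0.0967] other finger [0.557 0.127] bulge [0.575 0.142] shift [-0.0113  0.0039 -0.0025] spin -1.1 q7 -0.29 q [ 0.22  0.68 -0.69  2.04  0.7   0.67 -0.29]
t 13.325 tcp [ 0.5075  0.1034 -0.0045] F [0.1 0.2 1.7] mill in tool [-0.0522 -0.0444] tool x [-0.601  0.799] y [0.799 0.601]
```

Request:
{"op": "apply_moves", "data": {"xyz": [[0, 0.004, -0.002], [-0.009, 0.004, -0.002], [-0.019, 0.004, -0.002], [-0.029, 0.004, -0.002], [-0.039, 0.004, -0.002], [-0.049, 0.004, -0.002], [-0.057, 0.004, -0.002], [-0.062, 0.004, -0.002]], "spin": [-1, -1, -1, -1, -1, -1, -1, -1]}}

```text
t: 14.32
tcp_pos: [0.5506, 0.0562, -0.0002]
tool_rot: [-1.377, -2.824, -0.0]
wrist_force: [-2.1, 3.7, 2.3]
width: 0.999
```

Run:
```python
from h import *
T=manip.capture("top"); cv2.imwrite("pics/t8.png",T); S=manip.capture("scene"); cv2.imwrite("pics/s8.png",S)
g=(.534,-.005);rel(g); mill_xy("top",T,g)
cv2.imwrite("pics/8.png",np.vstack([cv2.resize(S[110:270,180:400],(412,300),interpolation=cv2.INTER_CUBIC),cv2.resize(T[150:270,170:335],(412,300),interpolation=cv2.INTER_CUBIC)]))
```

```text
t 14.425 tcp [ 5.508e-01  5.570e-02 -3.000e-04] F [-0.6 -0.3  0.1] mill in tool [-0.0375 -0.0506] tool x [-0.616  0.788] y [0.788 0.616]
top knob {} foot ymin+.028 = None
```

View pics/8.png

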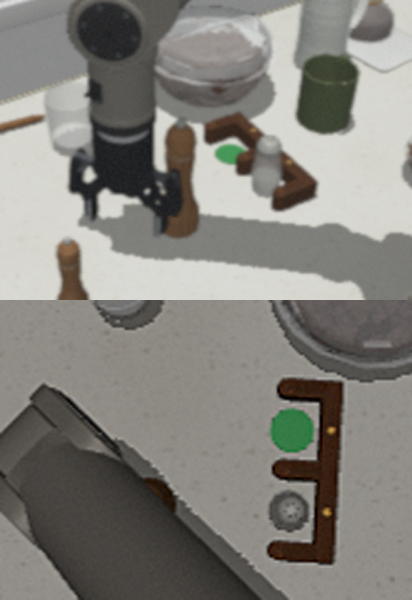

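The mill is upright with its knob at crop (181,125); the glass, shaker and mug are undisturbed.

Run:
```python
from h import *
m=ray("scene",275.8,175.5,.171)[:2];print(m);rel(m)
```

```text
[ 0.52222862 -0.00655495]
t 14.425 tcp [ 5.508e-01  5.570e-02 -3.000e-04] F [-0.6 -0.3  0.1] mill in tool [-0.0315 -0.0608] tool x [-0.616  0.788] y [0.788 0.616]
```

Run:
```python
from h import *
plan((.523,-.0065),(.086,-.0935),-1,.008,yo=.047,xo=.04)
```

```text
t 14.425 target [0.5251 0.0606] other finger [0.562 0.094] bulge [0.579 0.11 ] shift [ 0.0197 -0.0172  0.0016] spin -4.6 q7 -0.14 q [ 0.32  0.71 -0.69  1.96  0.69  0.72 -0.14]
```

Request:
{"op": "apply_moves", "data": {"xyz": [[0.012, 0, 0], [0.02, -0.008, 0], [0.02, -0.017, 0], [0.02, -0.017, 0]], "spin": [0, -2, -4.6, -4.6]}}

```text
t: 14.92
tcp_pos: [0.5231, 0.0614, -0.0005]
tool_rot: [-1.26, -2.877, 0.003]
wrist_force: [0.3, -0.7, 0.7]
width: 0.999
```

Request:
{"op": "apply_moves", "data": {"xyz": [[-0.009, 0, 0], [-0.018, 0, 0], [-0.028, 0, 0], [-0.038, 0, 0], [-0.048, 0, 0], [-0.058, 0, 0], [-0.065, 0, 0], [-0.065, 0, 0]], "spin": [0, 0, 0, 0, 0, 0, 0, 0]}}

```text
t: 15.92
tcp_pos: [0.5693, 0.0129, -0.0003]
tool_rot: [1.263, 2.875, -0.001]
wrist_force: [0.5, 0.5, 0.5]
width: 1.0
```

Run:
```python
from h import *
T=manip.capture("top"); cv2.imwrite("pics/t9.png",T); S=manip.capture("scene"); cv2.imwrite("pics/s9.png",S)
g=(.563,-.05);rel(g); mill_xy("top",T,g)
h=proj("scene",[[*g,.171]])[0].round().astype(int); print(h)
w=cv2.cvtColor(S,cv2.COLOR_BGR2HSV)[h[1]-9:h[1]+12,h[0]-14:h[0]+15]; print(h-[14,9]); print(w[...,1]);
```

```text
t 16.025 tcp [ 5.689e-01  1.340e-02 -3.000e-04] F [0.7 0.2 0.1] mill in tool [-0.0427 -0.0472] tool x [-0.677  0.736] y [0.736 0.677]
top knob {} foot ymin+.028 = None
[281 161]
[267 152]
[[ 19  13  25  23  17  16  11   7   7   3   3   5   6   8   8   9  11  12
   10  14  15  15  18  20  18  20  14  18  19]
 [ 13  19  17  22  17  17  16  14  14  11   8   5   5   3   5   2   5   8
    8   9  14  14  13  19  20  24  21  26  32]
 [ 22  22  13  16  13  14  17  22  22  21  22  19  15  10   6   5   3   2
    6   3   3   5   3   5  11  14  18  19  26]
 [ 13  18  19  19  17  14  17  16  20  18  24  23  18  23  14  11   8   8
    6   6   4   6   8   8  11  15  16  19  23]
 [ 18  16  13  13  20  14  17  16  20  21  21  19  17  16  19  18  23  15
   12  14  16  19  14  17  19  23  31  36  45]
 [ 18  13  19  22  16  14  16  22  20  19  16  14  14  20  25  24  21  21
   23  23  20  22  22  20  18  28  49  68  71]
 [ 15  15  16  17  20  17  19  19   9  17  17  15  15  14  20  19  19  19
   19  23  20  18  23  21  24  26  38  63  78]
 [ 16  16  16  16  16  13  17  18  17  16  18   9  15  15  12  14
[... 929 characters left out ...]
 12  20  46  86 116 111 118 114 118 113 118 114
  116 117 119 100  51  22   7   9  14  14  14]
 [  6  12   6  16   6   0  10  33  69 106 118 112 113 120 118 120 120 116
  118 112 119 105  62  30   9  11   8   8  10]
 [  6   9   8  17  12   5  14  41  86 115 117 118 118 118 113 121 118 122
  122 116 119 108  71  35  15   8   8   8   8]
 [  7   9   6  16  22   0  15  46  89 119 122 115 116 115 113 116 116 119
  124 120 118 119  84  33  11  10   8  10   6]
 [  8   5   9  14   7   0  23  54  96 110 117 118 119 117 119 119 119 116
  118 123 123 116  80  36  11   6   6   8  10]
 [  5  10   9  15  22   5  29  46  91 116 120 122 116 115 119 119 116 121
  117 116 121 117  82  38  15   6   8   8  11]]
```

Request:
{"op": "apply_moves", "data": {"xyz": [[-0.009, 0, 0], [-0.018, 0, 0], [-0.028, 0, 0], [-0.038, 0, 0], [-0.048, 0, 0], [-0.058, 0, 0], [-0.065, 0, 0], [-0.065, 0, 0]], "spin": [0, 0, 0, 0, 0, 0, 0, 0]}}

```text
t: 17.02
tcp_pos: [0.6132, -0.0348, -0.0002]
tool_rot: [1.263, 2.876, -0.001]
wrist_force: [0.0, 0.1, 0.5]
width: 0.996
```

Request:
{"op": "apply_moves", "data": {"xyz": [[0.015, 0.0, 0], [0.02, 0.0, -0.04], [0.02, 0.0, -0.09], [0.02, 0.0, -0.14], [0.02, 0.0, -0.19], [0.035, 0.01, -0.23], [0.06, 0.03, -0.24], [0.06, 0.03, -0.24]], "spin": [0, 0, 0, 0, 5, 12, 20, 25]}}

```text
t: 18.02
tcp_pos: [0.5932, 0.0354, 0.2416]
tool_rot: [1.85, 2.536, 0.003]
wrist_force: [0.1, -0.7, -0.3]
width: 1.0
```

Run:
```python
from h import *
T=manip.capture("top"); cv2.imwrite("pics/t10.png",T); 
g=(.607,-.10);rel(g); mill_xy("top",T,g);mill_xy("top",T,(.6,-.09))
cv2.imwrite("pics/10.png",cv2.resize(T[130:270,170:335],(660,560),interpolation=cv2.INTER_CUBIC))
```

```text
t 18.075 tcp [0.593  0.0335 0.2407] F [ 0.3 -1.1 -0. ] mill in tool [-0.1313 -0.0271] tool x [-0.301  0.954] y [0.954 0.301]
top knob {23: [0.5943, -0.1022]} foot ymin+.028 = -0.1016
   x mid (z~.015 corr): 0.597
top knob {23: [0.5943, -0.1022]} foot ymin+.028 = -0.1016
   x mid (z~.015 corr): 0.597
```

View pics/10.png

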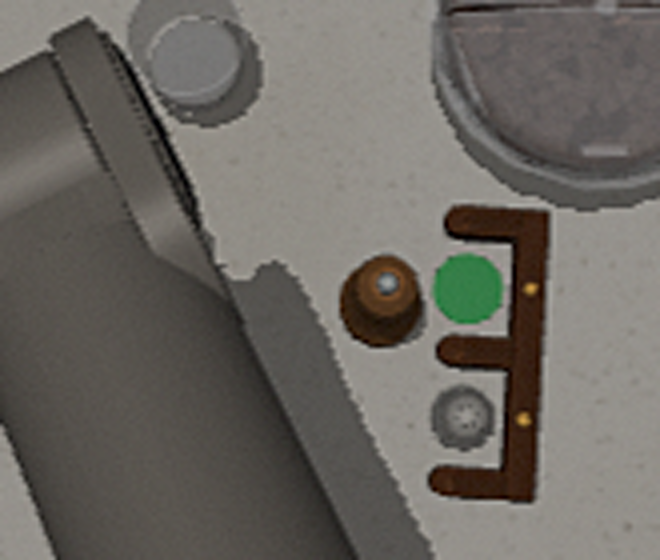

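The mill stands upright just outside the bay at crop (382,302), about 13 mm to the near side of the centre line. The disc is at (468,289). I'll make the final push at about 13° from -y so that it converges on the disc.

Run:
```python
from h import *
plan((.5955,-.102),(.23,-.97),-1,.012,yo=.047,xo=.04)
```

```text
t 18.075 target [ 0.6292 -0.0406] other finger [ 0.678 -0.029] bulge [ 0.7   -0.024] shift [-0.0813  0.012   0.2428] spin 4.2 q7 -0.16 q [ 0.45  0.45 -0.82  1.7   0.36  1.14 -0.16]
```

Request:
{"op": "apply_moves", "data": {"xyz": [[-0.04, 0.006, 0], [-0.081, 0.012, 0], [-0.081, 0.012, 0.04], [-0.081, 0.012, 0.09], [-0.081, 0.012, 0.14], [-0.081, 0.012, 0.19], [-0.081, 0.012, 0.23], [-0.081, 0.012, 0.241]], "spin": [2, 4.2, 4.2, 4.2, 4.2, 4.2, 4.2, 4.2]}}

```text
t: 19.08
tcp_pos: [0.6272, -0.0426, -0.004]
tool_rot: [-1.942, -2.465, 0.005]
wrist_force: [0.3, 0.3, 1.0]
width: 0.999
```

Run:
```python
from h import *
plan((.5955,-.102),(.23,-.97),-1,.0,yo=.047,xo=.04)
```

```text
t 19.075 target [ 0.632  -0.0522] other finger [ 0.681 -0.041] bulge [ 0.703 -0.035] shift [-0.0105  0.0024 -0.002 ] spin 0.2 q7 -0.28 q [ 0.4   0.78 -0.61  1.78  0.61  0.78 -0.28]
```

Request:
{"op": "apply_moves", "data": {"xyz": [[-0.006, 0.002, -0.001], [-0.014, 0.002, -0.002], [-0.022, 0.002, -0.002], [-0.03, 0.002, -0.002], [-0.038, 0.002, -0.002], [-0.046, 0.002, -0.002], [-0.052, 0.002, -0.002], [-0.052, 0.002, -0.002]], "spin": [0, 0, 0, 0, 0, 0, 0, 0]}}

```text
t: 20.08
tcp_pos: [0.6492, -0.0893, 0.0028]
tool_rot: [1.942, 2.464, 0.017]
wrist_force: [10.3, 9.6, -0.3]
width: 0.997
```

Run:
```python
from h import *
T=manip.capture("top"); S=manip.capture("scene"); cv2.imwrite("pics/s11.png",S)
g=(.6,-.142); rel(g); mill_xy("top",T,g)
cv2.imwrite("pics/11.png",np.vstack([cv2.resize(S[100:240,220:400],(386,300),interpolation=cv2.INTER_CUBIC),cv2.resize(T[130:270,155:335],(386,300),interpolation=cv2.INTER_CUBIC)]))
```

```text
t 20.175 tcp [ 0.6491 -0.0891  0.0027] F [10.3 10.4 -0. ] mill in tool [-0.0399 -0.0601] tool x [-0.234  0.972] y [0.972 0.234]
top knob {} foot ymin+.028 = None
```

View pics/11.png

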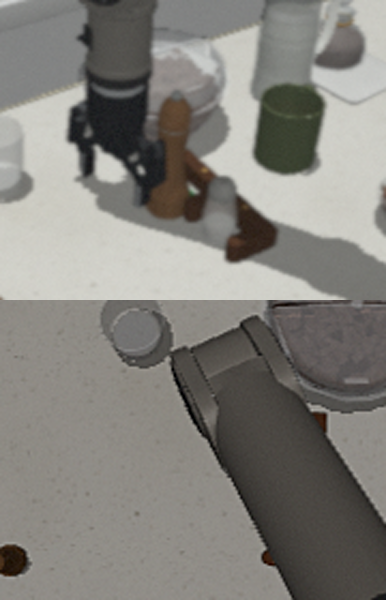

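There is a 14 N load, so the mill is probably caught on the middle prong after drifting off the finger's edge. I'll back off and look.

Request:
{"op": "apply_moves", "data": {"xyz": [[0.006, 0.003, 0.002], [0.016, 0.006, 0.002], [0.025, 0.008, 0], [0.025, 0.008, -0.05], [0.025, 0.008, -0.1], [0.025, 0.008, -0.15], [0.025, 0.008, -0.2], [0.08, 0.008, -0.24]], "spin": [0, 0, 0, 0, 0, 0, 0, 0]}}

```text
t: 21.18
tcp_pos: [0.6352, -0.0223, 0.2394]
tool_rot: [1.955, 2.455, -0.002]
wrist_force: [0.8, 0.7, -0.3]
width: 1.005
```

Request:
{"op": "apply_moves", "data": {"xyz": [[0.05, -0.02, 0], [0.08, -0.03, 0], [0.08, -0.03, 0]], "spin": [0, 0, 0]}}

```text
t: 21.55
tcp_pos: [0.5847, 0.0563, 0.2381]
tool_rot: [1.94, 2.471, -0.001]
wrist_force: [1.4, -0.6, 0.4]
width: 1.003
```

Run:
```python
from h import *
T=manip.capture("top"); cv2.imwrite("pics/t12.png",T)
g=(.597,-.142); rel(g); mill_xy("top",T,g)
cv2.imwrite("pics/12.png",cv2.resize(T[150:270,220:335],(575,600),interpolation=cv2.INTER_CUBIC))
```

```text
t 21.6 tcp [0.5858 0.0541 0.2378] F [ 0.4 -0.9  0.1] mill in tool [-0.1929 -0.0351] tool x [-0.235  0.972] y [0.972 0.235]
top knob {22: [0.5996, -0.1372]} foot ymin+.028 = -0.1887
   x mid (z~.015 corr): 0.5625
```

View pics/12.png

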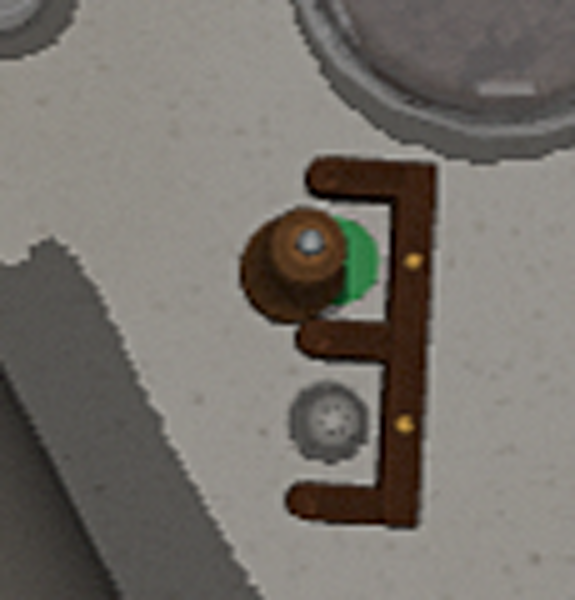

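The mill (knob at crop (310,240)) is upright. Its foot touches the rounded end of the middle prong and it is about 7 mm off the centre line. I'll push again with the finger face turned so that its normal steers the mill away from that prong.

Run:
```python
from h import *
plan((.5995,-.138),(.44,-.898),-1,.012,yo=.048,xo=.04)
```

```text
t 21.6 target [ 0.6197 -0.0702] other finger [ 0.665 -0.048] bulge [ 0.685 -0.038] shift [-0.1285  0.0039  0.24  ] spin -12.5 q7 -0.26 q [ 0.42  0.44 -0.81  1.72  0.35  1.13 -0.26]
```

Request:
{"op": "apply_moves", "data": {"xyz": [[-0.045, 0.002, 0], [-0.09, 0.004, 0], [-0.128, 0.004, 0.01], [-0.128, 0.004, 0.06], [-0.128, 0.004, 0.11], [-0.128, 0.004, 0.16], [-0.128, 0.004, 0.21], [-0.128, 0.004, 0.237]], "spin": [-6, -12.5, -12.5, -12.5, -12.5, -12.5, -12.5, -12.5]}}

```text
t: 22.6
tcp_pos: [0.6184, -0.0726, -0.0031]
tool_rot: [-1.668, -2.659, 0.005]
wrist_force: [-0.0, 0.1, 0.8]
width: 0.999
```

Run:
```python
from h import *
plan((.5995,-.138),(.44,-.898),-1,.0,yo=.048,xo=.04); rel((.5995,-.138))
s=manip.get_state(); R=cv2.Rodrigues(s['tool_rot'])[0]; print("dockx in tool",R.T@[-.058,-.998,0])
```

```text
t 22.6 target [ 0.625 -0.081] other finger [ 0.67  -0.059] bulge [ 0.691 -0.049] shift [-0.0104  0.0023 -0.0011] spin -0.3 q7 -0.05 q [ 0.48  0.78 -0.65  1.79  0.64  0.79 -0.05]
t 22.6 tcp [ 0.6184 -0.0726 -0.0031] F [-0.   0.1  0.8] mill in tool [-0.0507 -0.0455] tool x [-0.435  0.9  ] y [0.9   0.435]
dockx in tool [-0.87317356 -0.48675868  0.00138518]
```

Request:
{"op": "apply_moves", "data": {"xyz": [[-0.006, 0.001, -0.001], [-0.012, 0.001, -0.001], [-0.016, 0.001, -0.001], [-0.02, 0.001, -0.001], [-0.023, 0.001, -0.001], [-0.023, 0.001, -0.001]], "spin": [0, 0, 0, 0, 0, 0]}}

```text
t: 23.35
tcp_pos: [0.6315, -0.0904, 0.0021]
tool_rot: [1.666, 2.663, 0.001]
wrist_force: [-0.8, 2.3, 2.4]
width: 0.999
```

Run:
```python
from h import *
S=manip.capture("scene"); cv2.imwrite("pics/s13.png",S)
g=(.605,-.149); rel(g); print(proj("scene",[[*g,.171],[*g,.145]]).round(1),[(int(a),float(b),c) for a,b,c in scene_mill(S,g)][:30])
print(proj("scene",[[.605,-.162,.145]]))
```

```text
t 23.4 tcp [ 0.6314 -0.0904  0.0019] F [-0.8  1.3  1.6] mill in tool [-0.0412 -0.0494] tool x [-0.438  0.899] y [0.899 0.438]
[[303.1 140.9]
 [302.5 149.6]] [(146, 302.5, 10), (147, 303.0, 11), (148, 302.5, 12), (149, 302.5, 12), (150, 303.0, 13), (151, 303.0, 13), (152, 302.0, 13), (153, 302.0, 13), (154, 302.0, 13), (155, 302.0, 13), (156, 302.0, 13), (157, 301.5, 14), (158, 303.0, 11), (159, 302.5, 6), (161, 301.5, 9), (162, 301.5, 12), (163, 301.5, 12), (164, 301.5, 12)]
[[306.42671741 148.13206171]]
```

Request:
{"op": "apply_moves", "data": {"xyz": [[-0.0035, -0.002, 0], [-0.007, -0.004, 0], [-0.0105, -0.006, 0], [-0.0105, -0.006, 0]], "spin": [0, 0, 0, 0]}}

```text
t: 23.9
tcp_pos: [0.6301, -0.1038, 0.0014]
tool_rot: [1.667, 2.662, -0.001]
wrist_force: [-1.3, 1.4, 1.4]
width: 0.995
```

Run:
```python
from h import *
S=manip.capture("scene"); cv2.imwrite("pics/s14.png",S)
g=(.605,-.16); rel(g); print(proj("scene",[[*g,.145]]).round(1),[(int(a),float(b),c) for a,b,c in scene_mill(S,g)][:22])
```

```text
t 23.95 tcp [ 0.6301 -0.1038  0.0013] F [-0.6  0.8  0.8] mill in tool [-0.0396 -0.0471] tool x [-0.437  0.9  ] y [0.9   0.437]
[[305.8 148.4]] [(144, 306.0, 9), (145, 306.0, 11), (146, 305.5, 12), (147, 305.5, 12), (148, 305.5, 12), (149, 305.5, 12), (150, 305.5, 12), (151, 305.5, 12), (152, 305.0, 13), (153, 305.0, 13), (154, 305.0, 13), (155, 305.0, 13), (156, 305.0, 13), (157, 304.5, 11), (158, 304.5, 6), (159, 304.0, 9), (160, 304.5, 12), (161, 304.5, 12), (162, 304.0, 11), (163, 304.5, 12)]
```

Request:
{"op": "apply_moves", "data": {"xyz": [[-0.002, -0.001, 0], [-0.0035, -0.002, 0], [-0.0035, -0.002, 0]], "spin": [0, 0, 0]}}

```text
t: 24.32
tcp_pos: [0.6298, -0.1071, 0.0014]
tool_rot: [-1.667, -2.663, 0.001]
wrist_force: [-0.9, 0.8, -0.1]
width: 0.999
```

Request:
{"op": "apply_moves", "data": {"xyz": [[0.01, 0.004, 0], [0.025, 0.006, 0], [0.025, 0.006, -0.05], [0.025, 0.006, -0.1], [0.025, 0.006, -0.15], [0.025, 0.006, -0.2], [0.07, 0.006, -0.24], [0.12, 0.0, -0.24]], "spin": [0, 0, 0, 0, 0, 0, 0, 0]}}

```text
t: 25.32
tcp_pos: [0.5789, 0.0038, 0.2451]
tool_rot: [1.664, 2.658, 0.006]
wrist_force: [0.1, 1.1, -1.3]
width: 0.999
```

Request:
{"op": "apply_moves", "data": {"xyz": [[0.03, -0.02, 0], [0.05, -0.03, 0], [0.05, -0.03, 0]], "spin": [0, 0, 0]}}

```text
t: 25.7
tcp_pos: [0.5279, 0.034, 0.2418]
tool_rot: [1.663, 2.664, -0.001]
wrist_force: [0.1, -0.8, 0.5]
width: 1.004
```

Run:
```python
from h import *
T=manip.capture("top"); S=manip.capture("scene")
g=(.605,-.162); rel(g); mill_xy("top",T,g); print(proj("top",[[*g,.03],[*g,.171]]))
cv2.imwrite("pics/15.png",cv2.resize(T[110:270,190:390],(750,600),interpolation=cv2.INTER_CUBIC))
```

```text
t 25.8 tcp [0.5295 0.0322 0.2416] F [-0.8 -0.7  0.6] mill in tool [-0.2075 -0.0169] tool x [-0.436  0.9  ] y [0.9   0.436]
top knob {23: [0.6058, -0.1616]} foot ymin+.028 = -0.1887
   x mid (z~.015 corr): 0.5625
[[287.42592758 200.98228476]
 [292.19707125 195.52336841]]
```

View pics/15.png

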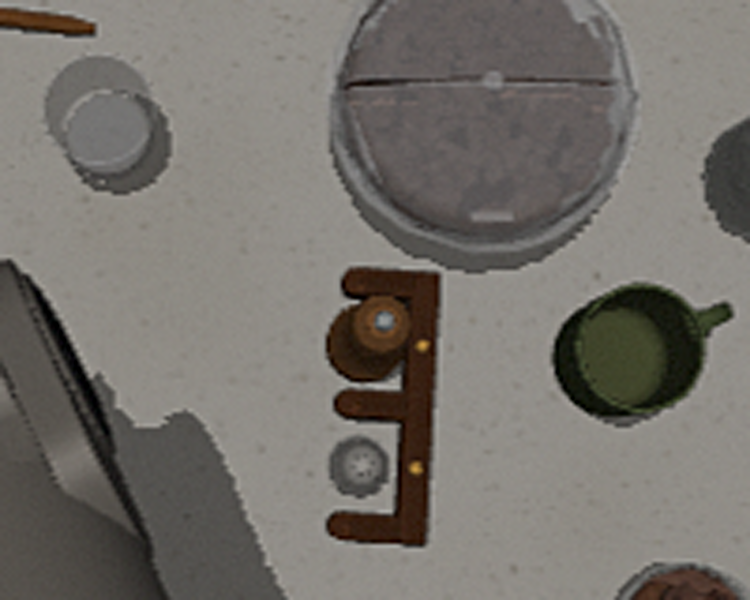

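The mill stands in the free bay, covering the disc; its knob is at crop (383,320). The knob ray gives (0.606, -0.162) against the disc at (0.605, -0.162). The shaker, glass and mug look unmoved and the arm is clear.

```bash
python3 -c "
from plant import manip
print(manip.hand_in())"
```

```text
the job is handed in; nothing more can be done
None
```

The middle-sized pepper mill now stands upright in the free bay, and I handed the job in at 25.8 s. `hand_in` gives no verdict, so the result rests on my last checks.

- **How it was pushed:** I pushed only with the side face of one open finger, low on the foot. The mill went in short legs round the other mills and the glass. Pushing with the finger's back was ruled out because the knuckles stick out past the fingertips and would have touched the mill higher up.
- **One snag:** On the first final push the mill drifted off the finger's edge and caught on the end of the middle prong, with about 14 N on the wrist. I backed off, turned the finger face away from that prong and pushed again, and it slid in at under 4 N.
- **Last checks:**
  - The top camera put the mill's axis (knob) at (0.606, -0.162), about 1 mm from the disc's centre at (0.605, -0.162).
  - By eye, the shaker, glass and mug were upright and unmoved. I did not measure them again.
  - The arm was raised clear.
- **What disagreed or failed:**
  - The foot-outline check gave no usable value in the bay because the brown mask merges with the dock, so the final position rests on the knob alone.
  - No contact force from the back rail was felt, so "fully home" also comes from the camera.
  - I viewed 12 pictures, two over the budget of 10.

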